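# Index the drilling turntable to the next hole

## Robot

A 6-joint arm with a two-finger parallel gripper is mounted at the origin on the work surface. World frame = base frame: x ahead of the robot, y to its left, z up, the work surface at z = 0. Lengths are in m, angles in rad, forces in N, time in s.
With the tool pointing down it reaches from about 0.35 to 0.775 m from the base axis. Payload 5.5 kg.
Tool frame: the origin (TCP) lies midway between the tips of the shut fingers; the grasp point (between the pads) lies env.grasp_offset behind it (env.grasp_offset is the distance from the TCP to the grasp point, in m); z points along the fingers, y is the line along which they close (so a half turn about z gives the same grasp; the last joint's range is limited). The gripper opens to 85 mm and grips with 20 to 120 N. Pads are 22 mm wide; open, the fingers measure 114 mm over their backs; the gripper's body (76 mm by 85 mm) begins 54 mm behind the grasp point. The pads swing forward as they close: fully open they stand 13 mm farther back than shut.
Start: joints at [1, 0.313, 0.046, 1.304, 0, 1.431], TCP at [0.24, 0.522, 0.231] pointing down, gripper open.
Joint ranges: [-2.76, 2.76], [-0.86, 1.69], [-1.03, 1.26], [-2.2, 2.34], [-1.47, 1.5], [-3.14, 3.14]. Speed limits (rad/s): [2.57, 2.57, 3.14, 3.14, 3.14, 3.14].

## Interface

Orientations are given as a unit quaternion [w, x, y, z].
In Python, from workcell import monitor, viewer, order, env gives the robot as it stands.
- The arm moves only by the tool carry_out, never from a script. Its argument "plan" is a list that holds one entry, the list of rows, each a list of 7 numbers: the turn, a rotation vector about the world's x, y, z in rad, then the shift along the world's x, y, z in mm, then the finger opening in mm, from 0 to 85.4. A call has 1 to 20 rows; each row is the pose to reach, as a shift and turn from the pose commanded when the call began; what a row does not reach only later rows make up. A row lasts 1/10 s, in which the tool goes at most 50 mm and 8.59 degrees, less where a joint would pass 70% of its speed; a pose out of reach is approached as far as the arm can. A call with a gripper value outside its range is refused whole. The fingers move at their own pace and stop on an object; "squeeze" is the grip in N (left out, the last holds). Time passes only in rows, so rows that repeat a pose let the fingers close. It gives the time, the measured TCP pose, the force, the opening and the grip force at its end, in the units of the state.
- monitor.get_state(): the state, without advancing time (a new reading comes with each control period).
- viewer.read_camera(name): name is "scene" or "top" or "wrist"; returns the picture (480x640x3 uint8, red, green, blue); there is no depth.
- viewer.calibration(name): a dict with "K" (3x3 intrinsics, pixels), "dist" ([k1, k2, p1, p2, k3] as OpenCV has them; the pictures are not rectified), "eye" and "rotation" of the camera in the world. Camera axes: x right, y down, z forward; pixel columns grow to the right and rows downward; lengths in m; the calibration is good to about 2 mm. A picture is of the moment at which its call begins: read the wrist's pose just before it. calibration takes no time and is no camera call; for the wrist camera it gives the pose at the moment of the call.
- order.hand_in(): hands the job in; it is judged then, once.
The state is a dict: "clock": time; "joint_pos": joint angles; "qvel": joint speeds; "tau": joint torques, N m; "tcp_pos": TCP position; "orientation": TCP orientation; "wrist_force": force on the tool from outside, world axes, zero at the start; "ft_torque": the same for the moment, N m; "finger_gap": finger opening in m; "grip_force": force on a finger pad.
Only numpy, scipy, OpenCV 4.12 (cv2) and the standard library are available. Lean on these libraries where they do the work, as an engineer would, in place of code of your own. Each camera call takes 0.05 s, during which the arm holds its last target. There are 200 camera calls.

## Task

The beech ring on the drilling turntable is ready for its next rod hole. Pull the black spring plunger up out of its hole, turn the turntable anticlockwise (seen from above) by it, let the plunger down on the plate and turn on gently until the pin drops fully home in the very next hole and locks the table, then let go. Never force the table sideways against the pin while it sits in a hole (a light push, well under 20 N, is plenty), and leave the other things on the bench where they lie.

Things in the scene. Friction and masses are not known exactly. Their poses are not given: they have to be found in the camera images.
- indexer: The drilling turntable's fixed green cast base, bolted to the bench, 264 mm across plus four bolt lugs (out to 165 mm from the axis). Origin on the turntable's axis at bench level; z up. A green drill guide with a brass bush (90 mm high) stands on the base's rim in the direction +80 degrees from its x axis (anticlockwise positive), on the far side from the plunger.
- plate_centre (a point): Point on the turntable's axis, level with the top face of the round steel index plate (238 mm across, top 40 mm above the bench), fixed to the base; its x, y, z axes are the base's. The plate has brass-rimmed holes, 9.5 mm wide for the 8 mm pin, on a circle of 100 mm radius. The holes follow the ring's rod pattern, so the gaps between them are uneven.
- start_hole (a point): Mouth, on the plate's top face, of the hole in which the pin starts: 100 mm from the axis, -120 degrees from the base's x axis. The next hole anticlockwise lies somewhere between 25 and 43 degrees on from it (not told more exactly: find it by feel, or see its brass rim, 17 mm wide); the one after that is 70 degrees on.
- wing_nut (a point): Top of the stud on the turntable's axis, 121 mm above the bench, over a brass wing nut (54 mm span) and a steel bridge bar that clamp the beech ring (144 mm across, top 81 mm above the bench) on the turntable, an aluminium disc 156 mm across. All turn with the table.
- stage (a joint): Angle of the turntable, rad: 0 in the starting hole, growing anticlockwise seen from above; about 0.008 rad of play either way in a hole. Turning it by the knob takes 1 to 3 N with the pin lifted and some 4 to 10 N while the pin rides on the plate. A lug on its rim (38 mm wide, top 60 mm above the bench, with an 18 mm wide steel sleeve up to 76 mm) carries the plunger 100 mm from the axis.
- plunger (a joint): Lift of the plunger, m: 0 fully home in a hole, 0.008 to 0.010 when the pin's end stands on the plate's face (slightly hollow in places), 0.014 at its upper stop. It pushes down with 5.5 N at 0, 7.5 N at 0.010, 8 N at 0.014. Lift it more than 0.010 to turn out of a hole; let go between holes, it rides on the plate and drops by itself on coming over a hole.
- knob_grip (a point): Centre of the plunger's black upright round knob, 26 mm wide and 30 mm high, 96 mm above the bench when the plunger is home; it rises with the plunger and moves on the 100 mm circle with the turntable. It can be gripped from above on any two opposite sides, and the table can be turned by pushing or carrying it.
- index_pin: The steel pin under the knob, 8 mm thick with a slightly rounded flat end, fixed to the plunger. Origin on the pin's centre line (100 mm out from the axis), 96 mm below the knob's centre.
- drill: Red-handled steel hand drill lying on its side, about 340 mm long, 75 mm high with its crank knob; origin near its gear wheel at bench level, x towards the bit. Leave alone.
- mallet: Pale wooden mallet lying on its side, 300 mm long, head 66 x 115 x 60 mm; origin on the handle line at bench level, x towards the head. Leave alone.
- cork_block: Cork sanding block, 110 x 62 x 32 mm, origin under its centre. Leave alone.
- bead_jar: Clear jar of orange beads with a steel lid, 82 mm wide, 116 mm high, origin under its centre. Leave alone.
- bead_frame: Unstrung beech bead frame lying flat, 170 x 250 x 20 mm, origin under its centre. Leave alone.
- ring_blank: Spare beech ring lying flat, 144 mm across, 22 mm high, origin under its centre. Leave alone.
- bead_tray: Small wooden tray of coloured beads, 130 x 90 x 28 mm, origin under its centre. Leave alone.

How it is judged:
On the way, in this order (a step that is already met when the one before it is completed fails the run):
1. the plunger is pulled up nearly clear of its starting hole or further (value of joint plunger above 0.0088 m), for 0.05 s.
2. the turntable is turned anticlockwise off the starting hole (value of joint stage above 0.1 rad), for 0.02 s.
At the end, for the whole second after the job is handed in: The pin sits fully home (plunger lift under 1.5 mm) in the very next hole anticlockwise of the starting one (turntable angle 0.415 to 0.77 rad, where that is the only hole), and the turntable is at rest (under 0.05 rad/s) (value of joint plunger below 0.0015 m and value of joint stage between 0.415 and 0.77 rad and angular speed of index_pin below 0.05 rad/s); the robot touches nothing.
It fails at once if the pin, sitting in a hole (plunger lift under 7 mm), is wrenched against the plate with more than 20 N (value of joint plunger below 0.007 m and contact force between index_pin and anything else above 20 N).
It fails at once if a thing lying on the bench is moved more than 15 mm (distance of any of drill, mallet, cork_block, bead_jar, bead_frame, ring_blank, bead_tray from where it was at the start of the episode above 0.015 m).
It also fails if it takes over 58 s, if anything falls off the work surface, if the arm or the gripper's body presses on something with over 40 N, if the wrist force passes 120 N, or if a joint passes its speed limit or range.

## Working session

There is one attempt and no reset: what is moved stays moved. The work goes in short steps, Python scripts to look and compute and a tool call to move; the robot and the scene stay as the last step left them, time stands still between calls to the robot, and variables do not carry over. Pictures are saved under pics/ and viewed, at most 10 in all, crops included, and the job is handed in when it is done.

Besides the shell and the picture viewer there is one more tool, called after "Request:" as name([rows], argument=value, ...), one row to a line, values as JSON. carry_out: Moves the arm, as the interface text tells. Its arguments: {"type":"object","properties":{"plan":{"type":"array","items":{"type":"array","items":{"type":"array","items":{"type":"number"}}}},"squeeze":{"type":"number"}},"required":["plan"]}

```bash
mkdir -p pics; python3 - <<'E'
from workcell import monitor, viewer, order, env
import cv2,numpy as np
s=monitor.get_state()
print({k:np.round(v,4).tolist() for k,v in s.items()},env.grasp_offset)
for n in ("top","scene"):
    cv2.imwrite(f"pics/{n}0.png",viewer.read_camera(n)[:,:,::-1])
    c=viewer.calibration(n);print(n,c)
E
```

```text
{'clock': 0.0, 'joint_pos': [1.0004, 0.314, 0.045, 1.3036, 0.0, 1.4312], 'qvel': [-0.0016, -0.0004, 0.0007, -0.0006, -0.0007, 0.0003], 'tau': [0.0001, -48.063, 29.8532, 0.0195, -0.0001, -0.0], 'tcp_pos': [0.2399, 0.522, 0.2304], 'orientation': [-0.0003, 0.2138, 0.9769, -0.0008], 'wrist_force': [-0.2297, -0.0761, 0.2917], 'ft_torque': [-0.0063, -0.0246, -0.052], 'grip_force': 0.0, 'finger_gap': 0.0853} 0.0187
top {'K': array([[528.31674334,   0.        , 314.81262479],
       [  0.        , 528.31674334, 236.65157796],
       [  0.        ,   0.        ,   1.        ]]), 'dist': array([-0.06696876,  0.        ,  0.        ,  0.        ,  0.        ]), 'eye': array([0.3347543 , 0.02406879, 1.74731225]), 'rotation': array([-0.03898032,  0.71229832, -0.70010293,  0.03110518])}
scene {'K': array([[434.69075239,   0.        , 315.01650495],
       [  0.        , 434.69075239, 240.52858557],
       [  0.        ,   0.        ,   1.        ]]), 'dist': array([-0.01794726,  0.        ,  0.        ,  0.        ,  0.        ]), 'eye': array([1.22361742, 0.32220085, 0.89643333]), 'rotation': array([-0.2178855 ,  0.51522177,  0.76748854, -0.31310346])}
```

View pics/top0.png

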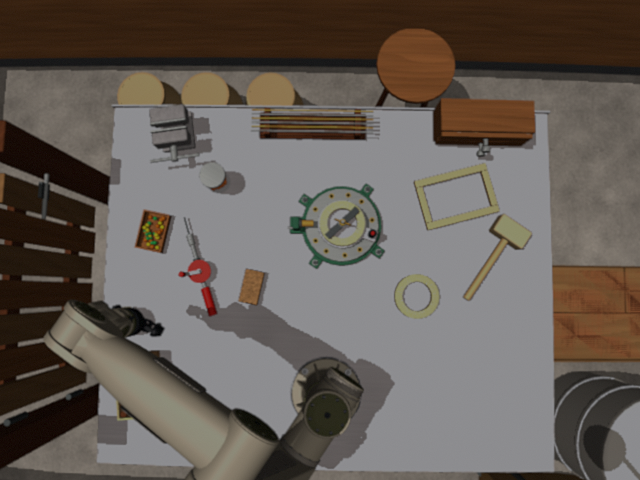

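View pics/scene0.png

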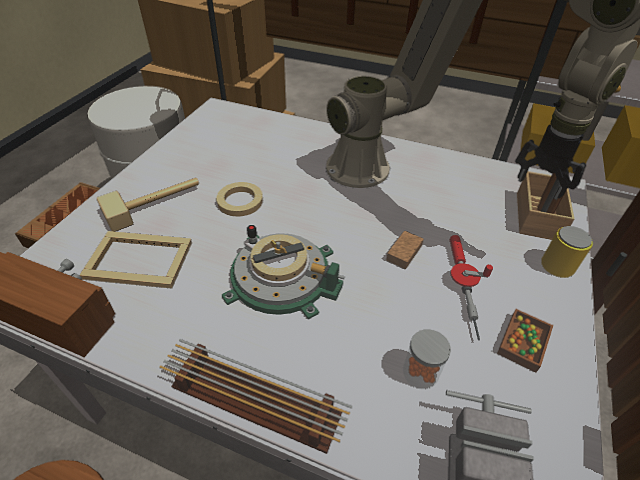

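The top view shows the turntable at about (342,226), the knob at (372,233) and the drill guide at (300,225). Image up is +x and image left is +y.

```bash
cat > h.py <<'E'
from workcell import monitor, viewer, order, env
import cv2,numpy as np
from scipy.spatial.transform import Rotation as R
def ray(c,uv,z):
    p=cv2.undistortPoints(np.array([[uv]],float),c["K"],c["dist"])[0,0]
    q=np.array(c["rotation"]); d=R.from_quat(q[[1,2,3,0]]).apply([p[0],p[1],1]) if q.ndim==1 else q@[p[0],p[1],1]
    return c["eye"]+d*(z-c["eye"][2])/d[2]
def proj(c,X):
    q=np.array(c["rotation"]); r=R.from_quat(q[[1,2,3,0]]).as_matrix().T
    return cv2.projectPoints(np.array(X,float).reshape(-1,3),cv2.Rodrigues(r)[0],-r@c["eye"],c["K"],c["dist"])[0][:,0]
E
python3 - <<'E'
from h import *
im=cv2.imread("pics/top0.png");c=viewer.calibration("top")
hsv=cv2.cvtColor(im,cv2.COLOR_BGR2HSV)
m=cv2.inRange(hsv,(60,70,30),(95,255,200)); m[:,:280]=0;m[:,400:]=0
ys,xs=np.nonzero(m); P=np.array([ray(c,(x,y),.03) for x,y in zip(xs,ys)])
# lugs at the bolts: circle fit on outer ring
from scipy.optimize import least_squares
C=P[:,:2].mean(0)
for _ in range(10):
    r=np.hypot(*(P[:,:2]-C).T); k=(r>.115)&(r<.14)
    f=least_squares(lambda q:np.hypot(P[k,0]-q[0],P[k,1]-q[1])-q[2],[*C,.127],loss='soft_l1',f_scale=.003);C=f.x[:2]
print("centre",f.x,k.sum())
b=ray(c,(372,233),.111);print("knob",b,np.degrees(np.arctan2(*(b[:2]-C)[::-1])),np.hypot(*(b[:2]-C)))
g=ray(c,(300,225),.09);print("guide",g,np.degrees(np.arctan2(*(g[:2]-C)[::-1])))
cv2.imwrite("pics/crop1.png",cv2.resize(im[175:280,280:400],None,fx=5,fy=5,interpolation=cv2.INTER_CUBIC))
E
```

```text
centre [ 0.54611925 -0.04069082  0.12629076] 631
knob [ 0.51179133 -0.13408689  0.111     ] -110.18101174722582 0.09950492958394933
guide [0.53568965 0.09149183 0.09      ] 94.51145897744424
```

View pics/crop1.png

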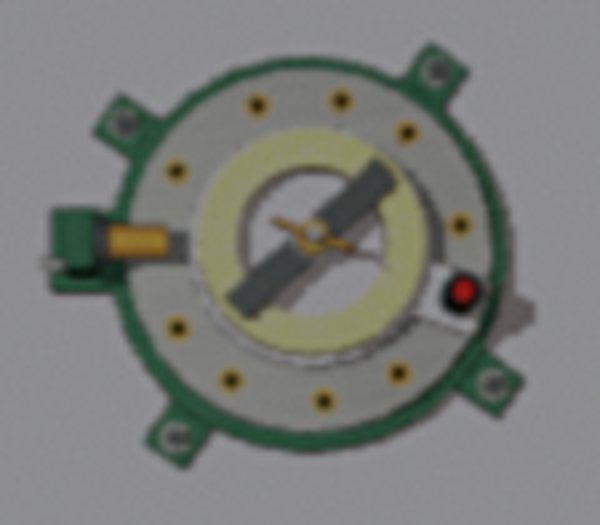

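The crop shows the knob's red cap at (462,291), the next hole at (460,225) and the one after at (407,132). The other holes are also clear, so I can fit the centre through them.

```bash
python3 - <<'E'
from h import *
from scipy.optimize import least_squares
c=viewer.calibration("top")
px=[(460,225),(407,132),(341,100),(257,105),(176,171),(178,328),(231,380),(323,401),(399,373)]
f=lambda u:(280+(u[0]+.5)/5-.5,175+(u[1]+.5)/5-.5)
P=np.array([ray(c,f(u),.04)[:2] for u in px])
C=least_squares(lambda q:np.hypot(*(P-q).T)-.1,[.546,-.04]).x
print(C,np.hypot(*(P-C).T))
a=lambda p:np.degrees(np.arctan2(p[1]-C[1],p[0]-C[0]))
k=ray(c,f((462,291)),.111);print("knob",k,a(k),np.hypot(*(k[:2]-C)))
print([round(a(p),1) for p in P])
E
```

```text
[ 0.54661309 -0.04096322] [0.09979847 0.10006483 0.09997454 0.10006344 0.10017085 0.09981303
 0.09991899 0.10014264 0.10020405]
knob [ 0.51241764 -0.13408253  0.111     ] -110.16433932574954 0.09919947415280375
[np.float64(-80.3), np.float64(-39.3), np.float64(-11.5), np.float64(20.5), np.float64(60.6), np.float64(122.6), np.float64(150.5), np.float64(-174.0), np.float64(-143.5)]
```

Request:
carry_out([
  [[0,0,-1.485,272,-657,-20,50],[0,0,-1.485,272,-657,-20,50],[0,0,-1.485,272,-657,-20,50],[0,0,-1.485,272,-657,-20,50],[0,0,-1.485,272,-657,-20,50],[0,0,-1.485,272,-657,-20,50],[0,0,-1.485,272,-657,-20,50],[0,0,-1.485,272,-657,-20,50],[0,0,-1.485,272,-657,-20,50],[0,0,-1.485,272,-657,-20,50],[0,0,-1.485,272,-657,-20,50],[0,0,-1.485,272,-657,-20,50],[0,0,-1.485,272,-657,-20,50],[0,0,-1.485,272,-657,-20,50],[0,0,-1.485,272,-657,-20,50],[0,0,-1.485,272,-657,-20,50],[0,0,-1.485,272,-657,-20,50],[0,0,-1.485,272,-657,-20,50],[0,0,-1.485,272,-657,-20,50],[0,0,-1.485,272,-657,-20,50]],
], squeeze=30)

```text
clock: 2.1
tcp_pos: [0.512, -0.1333, 0.2117]
orientation: [0.0, 0.817, 0.576, 0.0]
wrist_force: [-0.3, 0.3, -0.7]
finger_gap: 0.0499
grip_force: 0.0
```

```bash
python3 - <<'E'
from h import *
s=monitor.get_state();c=viewer.calibration("wrist")
im=viewer.read_camera("wrist")[:,:,::-1].copy();cv2.imwrite("pics/w1.png",im)
print(s["clock"],s["tcp_pos"],s["orientation"],s["joint_pos"],s["wrist_force"]);print(c)
hsv=cv2.cvtColor(im,cv2.COLOR_BGR2HSV);m=cv2.inRange(hsv,(0,150,90),(6,255,255))|cv2.inRange(hsv,(174,150,90),(180,255,255))
n,_,st,ce=cv2.connectedComponentsWithStats(m)
for i in range(1,n):
    if st[i,4]>60: print(st[i],ce[i],ray(c,ce[i],.111))
E
```

```text
2.1 [ 0.51199068 -0.13327894  0.2117112 ] [2.17165895e-04 8.17451292e-01 5.75997665e-01 1.65500368e-04] [-4.06490451e-01  2.30442530e-01 -1.13109773e-01  1.22670071e+00
  5.49048183e-05  1.50745400e+00] [-0.27090922  0.31995076 -0.70940932]
{'K': array([[365.81205546,   0.        , 320.86829186],
       [  0.        , 365.81205546, 243.9129634 ],
       [  0.        ,   0.        ,   1.        ]]), 'dist': array([0.00537576, 0.        , 0.        , 0.        , 0.        ]), 'eye': array([ 0.53672679, -0.06528835,  0.35475125]), 'rotation': array([ 0.14106447,  0.97525928, -0.1684423 , -0.02444076])}
[314 240  17  17 224] [322.16071429 247.56696429] [ 0.51248894 -0.13593374  0.111     ]
```

View pics/w1.png

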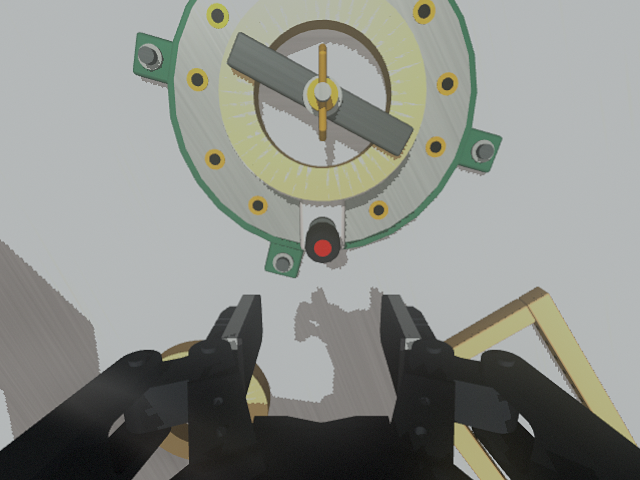

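The knob cap is at (322,248) and the next hole at (378,210), midway between the jaws sideways. Next I descend around the knob.

Request:
carry_out([
  [[0,0,0,0,0,-40,50],[0,0,0,0,0,-80,45],[0,0,0,0,0,-115,40],[0,0,0,0,0,-132,40],[0,0,0,0,0,-132,40],[0,0,0,0,0,-132,40],[0,0,0,0,0,-132,40]],
])

```text
clock: 2.85
tcp_pos: [0.5133, -0.1348, 0.0809]
orientation: [0.001, 0.818, 0.575, 0.001]
wrist_force: [-0.1, 0.3, -0.5]
finger_gap: 0.0401
grip_force: 0.0
```

```bash
python3 - <<'E'
from h import *
s=monitor.get_state();c=viewer.calibration("wrist")
im=viewer.read_camera("wrist")[:,:,::-1].copy();cv2.imwrite("pics/w2.png",im)
print(s["clock"],s["tcp_pos"],s["wrist_force"])
c1=dict(c,eye=np.array([0.53672679,-0.06528835,0.35475125]),rotation=np.array([0.14106447,0.97525928,-0.1684423,-0.02444076]))
from scipy.optimize import least_squares
P=np.array([ray(c1,u,.04)[:2] for u in [(378.5,210.5),(436,147),(447.5,84),(424,11.5),(217.5,16),(197.5,80),(215,159),(258,205.5)]])
C=least_squares(lambda q:np.hypot(*(P-q).T)-.1,[.546,-.04]).x
print(C,np.hypot(*(P-C).T),np.degrees(np.arctan2(P[:,1]-C[1],P[:,0]-C[0])))
E
```

```text
2.85 [ 0.51332597 -0.13484857  0.08091784] [-0.09552092  0.26483759 -0.48730308]
[ 0.54620411 -0.04220302] [0.10033841 0.10038468 0.10026563 0.10021107 0.10058498 0.10033455
 0.10008016 0.10015809] [ -80.29777543  -39.34903403  -11.36541108   20.63614741  122.52023258
  150.48067001 -173.74382231 -143.54534466]
```

View pics/w2.png

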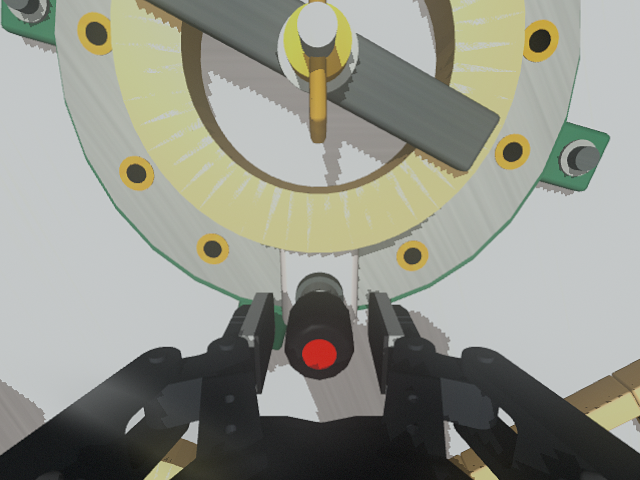

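The knob (cap at (320,353)) is centred between the pads (inner edges about 270 and 370). Next I close.

Request:
carry_out([
  [[0,0,0,0,0,0,32],[0,0,0,0,0,0,29],[0,0,0,0,0,0,27],[0,0,0,0,0,0,25],[0,0,0,0,0,0,22],[0,0,0,0,0,0,20]],
], squeeze=30)

```text
clock: 3.5
tcp_pos: [0.5125, -0.1346, 0.0799]
orientation: [0.0, 0.818, 0.575, 0.0]
wrist_force: [-0.8, 0.5, 5.9]
finger_gap: 0.0248
grip_force: 29.2
```

Request:
carry_out([
  [[0,0,0,0,0,4,20],[0,0,0,0,0,8,20],[0,0,0,0,0,12,20],[0,0,0,0,0,12,20],[0,0,0,0,0,12,20],[0,0,0,0,0,12,20]],
], squeeze=40)

```text
clock: 4.1
tcp_pos: [0.512, -0.1345, 0.091]
orientation: [-0.0, 0.818, 0.575, -0.0]
wrist_force: [3.0, -1.7, -7.8]
finger_gap: 0.0251
grip_force: 39.8
```

```bash
python3 - <<'E'
from h import *
s=monitor.get_state();c=viewer.calibration("wrist")
im=viewer.read_camera("wrist")[:,:,::-1].copy();cv2.imwrite("pics/w3.png",im)
print(s["tcp_pos"],s["wrist_force"])
C=np.array([.5464,-.0416]);t=s["tcp_pos"][:2]-C;print(np.hypot(*t),np.degrees(np.arctan2(t[1],t[0])))
for d in (5,10,15,20,24):
    p=R.from_euler('z',d,degrees=True).apply([*t,0])[:2]-t;print(d,np.radians(d),p*1000)
E
```

```text
[ 0.51203309 -0.13449368  0.09100573] [ 3.00579698 -1.7356053  -7.7814885 ]
0.09904706385785239 -110.30244059486441
5 0.08726646259971647 [ 8.22699428 -2.64178547]
10 0.17453292519943295 [16.65292914 -4.55648834]
15 0.2617993877991494 [25.21367813 -5.72953659]
20 0.3490658503988659 [33.84408877 -6.15200259]
24 0.4188790204786391 [40.75444    -5.94720277]
```

View pics/w3.png

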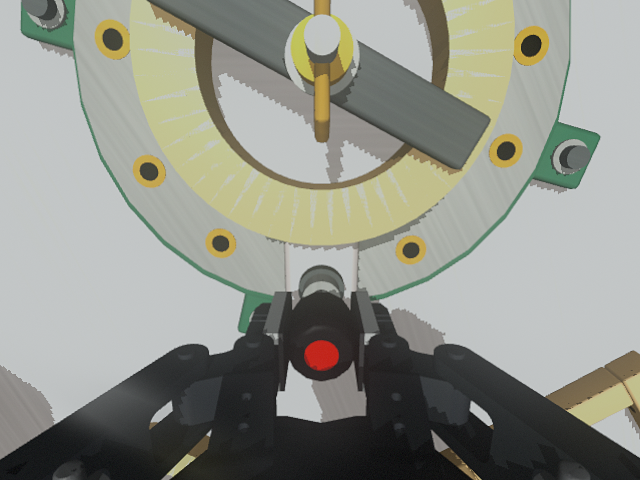

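The spring force of 7.8 N shows the plunger is up 11–12 mm and still gripped. Next I turn it 20°.

Request:
carry_out([
  [[0,0,0.044,4,-1.4,0.5,20],[0,0,0.087,8.2,-2.6,0.5,20],[0,0,0.131,12.4,-3.7,0.5,20],[0,0,0.175,16.7,-4.6,0.5,20],[0,0,0.218,20.9,-5.2,0.5,20],[0,0,0.262,25.2,-5.7,0.5,20],[0,0,0.305,29.5,-6,0.5,20],[0,0,0.349,33.8,-6.2,0.5,20],[0,0,0.349,33.8,-6.2,0.5,20],[0,0,0.349,33.8,-6.2,0.5,20]],
])

```text
clock: 5.15
tcp_pos: [0.5458, -0.1404, 0.0915]
orientation: [-0.0, 0.706, 0.708, 0.0]
wrist_force: [2.7, 1.0, -7.7]
finger_gap: 0.0251
grip_force: 39.8
```

```bash
cat > look.py <<'E'
from h import *
import sys
s=monitor.get_state();c=viewer.calibration("wrist")
im=viewer.read_camera("wrist")[:,:,::-1].copy();cv2.imwrite(f"pics/{sys.argv[1]}.png",im)
hsv=cv2.cvtColor(im,cv2.COLOR_BGR2HSV);m=cv2.inRange(hsv,(0,150,90),(6,255,255))|cv2.inRange(hsv,(174,150,90),(180,255,255))
n,_,st,ce=cv2.connectedComponentsWithStats(m);i=1+st[1:,4].argmax()
C=np.array([.5464,-.0416]);t=s["tcp_pos"][:2]-C
w=s["wrist_force"];u=np.array([-t[1],t[0]])/np.hypot(*t)
print(s["clock"],s["tcp_pos"],"r,ang",np.hypot(*t),np.degrees(np.arctan2(t[1],t[0])),"Ft",w[:2]@u,"Fr",w[:2]@t/np.hypot(*t),"Fz",w[2],"cap",st[i],ce[i])
# height where the cap's ray passes at 100 mm radius from the axis
for z in (.111,.116,.120,.125):
    k=ray(c,ce[i],z)[:2]-C;print(z,np.hypot(*k).round(4),np.degrees(np.arctan2(k[1],k[0])).round(2))
E
python3 look.py w4
```

```text
5.15 [ 0.54577324 -0.14040424  0.09152853] r,ang 0.09880622869316734 -90.36344950723804 Ft 2.6998640254035617 Fr -1.04132992649816 Fz -7.725200842942109 cap [304 340  35  31 862] [320.92343387 355.00812065]
0.111 0.1079 -89.99
0.116 0.1046 -90.0
0.12 0.102 -90.0
0.125 0.0987 -90.01
```

Request:
carry_out([
  [[0,0,0.026,2.6,0,0,20],[0,0,0.052,5.2,0.1,0,20],[0,0,0.052,5.2,0.1,-1,20],[0,0,0.052,5.2,0.1,-2,20],[0,0,0.052,5.2,0.1,-2,26],[0,0,0.052,5.2,0.1,-2,28],[0,0,0.052,5.2,0.1,-2,30],[0,0,0.052,5.2,0.1,-2,30]],
])

```text
clock: 6.0
tcp_pos: [0.5515, -0.141, 0.0906]
orientation: [0.001, 0.687, 0.727, 0.0]
wrist_force: [-0.4, -0.7, 1.0]
finger_gap: 0.0297
grip_force: 0.0
```

```bash
python3 look.py w5
```

```text
6.0 [ 0.55153954 -0.14097615  0.09056182] r,ang 0.09950896758020232 -87.03941467513212 Ft -0.47842995134107025 Fr 0.6290945258350041 Fz 0.9668756951541798 cap [303 336  35  32 847] [320.04840614 351.48878394]
0.111 0.1064 -86.88
0.116 0.1032 -86.88
0.12 0.1006 -86.88
0.125 0.0974 -86.88
```

View pics/w5.png

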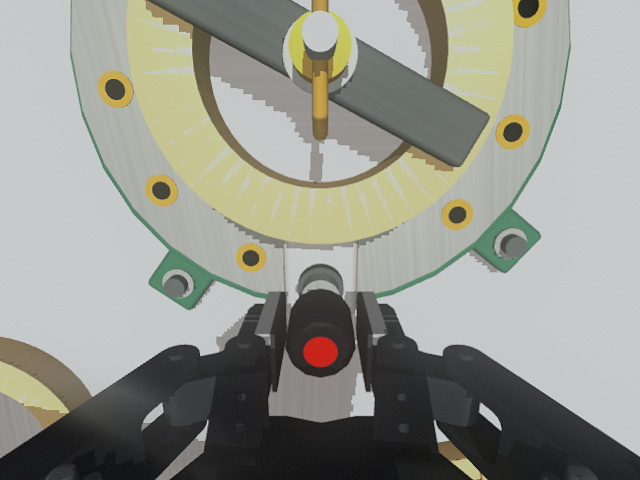

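Cap at (320,351), centred with about 2 mm clearance each side; the plunger rests on the plate. Next I push gently.

Request:
carry_out([
  [[0,0,0.01,1,0.1,0,30],[0,0,0.02,2,0.1,0,30],[0,0,0.03,3,0.2,0,30],[0,0,0.04,4,0.3,0,30],[0,0,0.05,5,0.4,0,30],[0,0,0.06,6,0.5,0,30],[0,0,0.07,7,0.6,0,30],[0,0,0.08,8,0.8,0,30]],
])

```text
clock: 6.85
tcp_pos: [0.5553, -0.1398, 0.0895]
orientation: [-0.003, 0.657, 0.754, -0.003]
wrist_force: [-11.2, -2.0, 8.1]
finger_gap: 0.03
grip_force: 6.1
```

```bash
python3 look.py w6
```

```text
6.85 [ 0.55529998 -0.1397601   0.08948368] r,ang 0.09856274473720766 -84.819270299882 Ft -11.337932075427409 Fr 0.9900433058502501 Fz 8.119326764340373 cap [297 339  35  32 849] [314.00706714 354.5335689 ]
0.111 0.1063 -85.62
0.116 0.103 -85.65
0.12 0.1004 -85.67
0.125 0.0971 -85.7
```

Request:
carry_out([
  [[0,0,0,0,0,1,30],[0,0,0,0,0,1.5,30],[0,0,0,0,0,1.5,30]],
])

```text
clock: 7.2
tcp_pos: [0.5578, -0.1397, 0.0904]
orientation: [-0.001, 0.657, 0.753, -0.001]
wrist_force: [-3.5, -1.5, -3.6]
finger_gap: 0.03
grip_force: 2.0
```

```bash
python3 look.py w7
```

```text
7.2 [ 0.55778536 -0.13969523  0.09036214] r,ang 0.09875373647426382 -83.37962191261641 Ft -3.6588782897258043 Fr 1.104524236021067 Fz -3.594969928544185 cap [298 338  35  31 846] [314.61465721 353.23167849]
0.111 0.1064 -84.22
0.116 0.1032 -84.23
0.12 0.1006 -84.23
0.125 0.0973 -84.23
```

Request:
carry_out([
  [[0,0,0.005,0.5,0.1,0,30],[0,0,0.01,1,0.1,0,30],[0,0,0.015,1.5,0.2,0,30],[0,0,0.02,2,0.2,0,30],[0,0,0.025,2.5,0.3,0,30],[0,0,0.03,3,0.4,0,30],[0,0,0.035,3.5,0.4,0,30],[0,0,0.035,3.5,0.4,0,30]],
])

```text
clock: 8.05
tcp_pos: [0.5636, -0.1396, 0.092]
orientation: [0.001, 0.644, 0.765, 0.001]
wrist_force: [-0.1, 0.2, -0.1]
finger_gap: 0.0297
grip_force: 0.0
```

```bash
python3 look.py w8
```

```text
8.05 [ 0.56363217 -0.13956845  0.09196074] r,ang 0.09947242781037158 -80.02400046818084 Ft -0.05844792269807921 Fr -0.19558388138295799 Fz -0.13518726610176848 cap [300 321  33  29 742] [315.74123989 335.16172507]
0.111 0.1003 -80.81
0.116 0.0973 -80.79
0.12 0.095 -80.77
0.125 0.092 -80.75
```

The pin has dropped fully home: the cap is at 0.111 m height, at −80.8°, and the finger force is zero. Next I open and retreat upward.

Request:
carry_out([
  [[0,0,0,0,0,0,40],[0,0,0,0,0,0,48],[0,0,0,0,0,10,48],[0,0,0,0,0,40,48],[0,0,0,0,0,80,48],[0,0,0,0,0,110,48],[0,0,0,0,0,110,48],[0,0,0,0,0,110,48]],
])

```text
clock: 8.9
tcp_pos: [0.5633, -0.1396, 0.2026]
orientation: [0.001, 0.644, 0.765, 0.0]
wrist_force: [0.2, 0.0, 0.6]
finger_gap: 0.0478
grip_force: 0.0
```

```bash
python3 look.py w9
```

```text
8.9 [ 0.56329227 -0.13963923  0.20261118] r,ang 0.09948386882677457 -80.22386260500559 Ft 0.23057911290703909 Fr -0.007802043818926255 Fz 0.625403734076655 cap [310 240  17  17 233] [317.98283262 248.34334764]
0.111 0.0999 -80.92
0.116 0.0984 -80.91
0.12 0.0971 -80.91
0.125 0.0956 -80.9
```

View pics/w9.png

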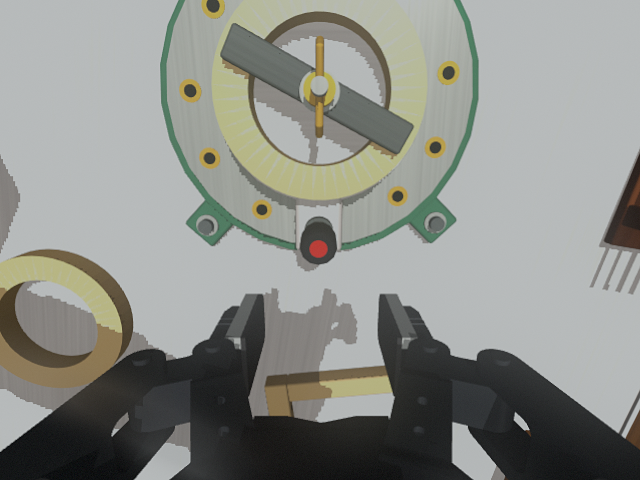

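The knob cap is at (318,248), at the same height as at the start and at the next hole's angle, and the gripper is clear of everything.

```bash
python3 -c "
from workcell import order; print(order.hand_in())"
```

```text
the job is handed in; nothing more can be done
None
```

The turntable is turned anticlockwise about 29.5° (0.51 rad), the pin looks fully home in the very next hole by camera and force readings, the gripper is clear and the job is handed in at about 9 s; the hand-in gave no verdict back.

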